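Load finials on a carrying tray and hold it level

TASK

Slide the three dark steel finials over the grey board, without picking any up or knocking any over, between the red guide rails into the blue carrying tray, so that they stand in single file wholly on the tray while it still sits in its nest. Then take the tray by its yellow handle, lift it level about 10 cm and finish holding it there, steady and level with all three standing on it: do not put it down or let go. Leave the brass finial, the square post cap and the steel rosette alone.

Things in the scene. Friction and masses are not known exactly. Their poses are not given: they have to be found in the camera images.
- board: fixed board, 210 mm (its x) by 456 mm (its y, -215 to +241). Origin on the table under the lane's centre line, z up. Its y axis is the lane direction, from the open grey loading area (y -215 to -5) through red rails to the tray (y 81 to 241). The grey top is 17 mm above the table and ends at y = 78; beyond lies the tray's nest, 8 mm above the table
- lane_mouth (a point): point on the grey top, on the lane's centre line at board y = 45, where the red guide rails become parallel. Rails stand 8 mm above the grey top: a funnel narrowing from 140 mm wide at board y = -5 to 50 mm here, then 50 mm apart inside up to y = 78
- tray: loose blue tray, 160 mm long (its y, along the lane) by 62 mm wide, 350 g, in its nest between low red lips (3 mm play each side) and a red end stop (2 mm play). Origin: centre of its underside, z up. Floor 8 mm thick (its top 1 mm below the grey board); side rails 50 mm apart inside, 8 mm above the floor; end block at y 60 to 80, 16 mm above the floor
- tray_open (a point): middle of the tray's open end (no wall, tray y = -80), on the floor's top. From here to the end block are 140 mm: room for the three 44 mm finials one behind the other
- tray_grip (a point): centre of the tray's yellow handle, 132 mm above its underside, at tray y = 2, carried by two posts outside the side rails. Flat-sided bar across the lane (tray x): 74 mm long, 12 mm thick (tray y), 20 mm high; pinch from above, closing along tray y. Roughly above the loaded tray's centre of mass
- finial_ball: dark steel finial with a 39 mm ball on top: 44 mm round collar 24 mm high at the foot, ball centre at 54 mm, 74 mm tall in all, about 100 g; starts standing on the grey board. Origin: centre of its underside, z up; round about z
- finial_spear: dark steel finial with a pointed spear top: 44 mm round collar 24 mm high at the foot, spear at most 32 mm wide at 42 mm height, 74 mm tall in all, about 100 g; starts standing on the grey board. Origin: centre of its underside, z up; round about z
- finial_acorn: dark steel finial with an acorn top: 44 mm round collar 24 mm high at the foot, acorn 38 mm wide at 34 to 50 mm height, 74 mm tall in all, about 100 g; starts standing on the grey board. Origin: centre of its underside, z up; round about z
- brass_finial: brass ball finial standing on the table beyond the board, same shape and size as the steel ball finial; a bystander. Origin: centre of its underside
- post_cap: grey square pyramid post cap, about 60 mm square, 34 mm high, on the table beyond the board; a bystander. Origin: centre of its underside
- rosette: flat steel flower rosette, 110 mm across, about 16 mm high, lying on the table on the robot's side of the board; a bystander. Origin: centre of its underside
There are look-alikes about, which are no part of the job. What is shaped like the finial_ball but green or purple is not meant.

How it is judged (in metres and radians):
On the way:
1. all three steel finials stand in single file wholly on the tray while the tray still sits in its nest (y of finial_ball in the frame of tray between -0.063 and 0.045 m and x of finial_ball in the frame of tray between -0.008 and 0.008 m and z of finial_ball in the frame of tray between 0.003 and 0.014 m and angle between each of finial_ball, finial_spear, finial_acorn's own z axis and vertical below 0.15 rad and y of finial_spear in the frame of tray between -0.063 and 0.045 m and x of finial_spear in the frame of tray between -0.008 and 0.008 m and z of finial_spear in the frame of tray between 0.003 and 0.014 m and y of finial_acorn in the frame of tray between -0.063 and 0.045 m and x of finial_acorn in the frame of tray between -0.008 and 0.008 m and z of finial_acorn in the frame of tray between 0.003 and 0.014 m and height (world z) of tray below 0.014 m and angle between tray's own z axis and vertical below 0.06 rad), for 0.2 s.
At the end, for the whole second after the job is handed in: Fingers hold the tray still, level within 0.08 rad, underside 68 to 178 mm above the table and off the board; the 3 steel finials stand on its floor (within 0.15 rad, overhang under 5 mm), untouched by the robot; the bystanders are within 20 mm of their starts (y of finial_ball in the frame of tray between -0.063 and 0.045 m and x of finial_ball in the frame of tray between -0.008 and 0.008 m and z of finial_ball in the frame of tray between 0.003 and 0.014 m and angle between each of finial_ball, finial_spear, finial_acorn's own z axis and vertical below 0.15 rad and y of finial_spear in the frame of tray between -0.063 and 0.045 m and x of finial_spear in the frame of tray between -0.008 and 0.008 m and z of finial_spear in the frame of tray between 0.003 and 0.014 m and y of finial_acorn in the frame of tray between -0.063 and 0.045 m and x of finial_acorn in the frame of tray between -0.008 and 0.008 m and z of finial_acorn in the frame of tray between 0.003 and 0.014 m and height (world z) of tray between 0.068 and 0.178 m and angle between tray's own z axis and vertical below 0.08 rad and linear speed of tray below 0.02 m/s and angular speed of tray below 0.15 rad/s and contact force between the fingers and tray above 3 N and contact force between tray and board below 0.1 N and contact force between each of the arm, the fingers and finial_ball below 0.3 N and contact force between each of the arm, the fingers and finial_spear below 0.3 N and contact force between each of the arm, the fingers and finial_acorn below 0.3 N and distance of each of brass_finial, post_cap, rosette from where it was at the start of the episode below 0.02 m); the arm keeps its last pose, push and grip.
It fails at once if a steel finial is picked up: more than 15 mm above both the board and the tray floor ((height (world z) of finial_ball above 0.032 m and z of finial_ball in the frame of tray above 0.023 m) or (height (world z) of finial_spear above 0.032 m and z of finial_spear in the frame of tray above 0.023 m) or (height (world z) of finial_acorn above 0.032 m and z of finial_acorn in the frame of tray above 0.023 m)).
It fails at once if a steel finial is knocked over (angle between any of finial_ball, finial_spear, finial_acorn's own z axis and vertical above 0.6 rad).
It fails at once if the tray is tipped by more than 0.2 rad (angle between tray's own z axis and vertical above 0.2 rad).
It fails at once if the brass finial, post cap or rosette is moved by more than 20 mm (distance of any of brass_finial, post_cap, rosette from where it was at the start of the episode above 0.02 m).
It also fails if it takes over 70 s, if anything falls off the work surface, if the arm or the gripper's body presses on something with over 40 N, if the wrist force passes 120 N, or if a joint passes its speed limit or range.

ROBOT

A 6-joint arm with a two-finger parallel gripper is mounted at the origin on the work surface. World frame = base frame: x ahead of the robot, y to its left, z up, the work surface at z = 0. Lengths are in mm, angles in degrees, forces in N, time in s.
With the tool pointing down it reaches from about 300 to 850 mm from the base axis. Payload 4.2 kg.
Tool frame: the origin (TCP) lies midway between the tips of the shut fingers; the grasp point (between the pads) lies 19 mm behind it; z points along the fingers, y is the line along which they close (so a half turn about z gives the same grasp; the last joint's range is limited). The gripper opens to 91 mm and grips with 3 to 60 N. Pads are 32 mm wide; open, the fingers measure 118 mm over their backs; the gripper's body (76 mm by 178 mm) begins 60 mm behind the grasp point.
Start: joints at [-1.146, 18.312, 89.639, -0, 72.044, -1.146], TCP at [575.016, 0, 213.976] pointing down, gripper open.
Joint ranges: [-177.97, 177.97], [-48.28, 115.42], [12.27, 149.76], [-77.06, 257.06], [2.81, 150.46], [-146.56, 146.56]. Speed limits (degrees/s): [147.25, 147.25, 180, 180, 180, 180].

INTERFACE

Orientations are given as [roll, pitch, yaw] about the fixed x, y, z axes, in that order (R = Rz(yaw) Ry(pitch) Rx(roll)).
In Python, from workcell import state, grab_frame, camera_model, workorder gives the robot as it stands.
- The arm moves only by the tool carry_out, never from a script. Its argument "commands" is a list of rows, each a list of 7 numbers: the turn, a rotation vector about the tool's x, y, z in degrees, then the shift along the tool's x, y, z in mm, then the opening, from -1 (shut) to 1 (fully open). In form: [[ax, ay, az, dx, dy, dz, hand], ...]. A call has 1 to 20 rows; each row is the pose to reach, as a shift and turn from the pose commanded when the call began, along the tool's axes at that moment; what a row does not reach only later rows make up. A row lasts 1/10 s, in which the tool goes at most 50 mm and 8.59 degrees, less where a joint would pass 70% of its speed; a pose out of reach is approached as far as the arm can. A call with a gripper value outside its range is refused whole. The fingers move at their own pace and stop on an object; "force" is the grip in N (left out, the last holds). Time passes only in rows, so rows that repeat a pose let the fingers close. It gives the time, the measured TCP pose, the force, the opening and the grip force at its end, in the units of the state.
- state(): the state, without advancing time (a new reading comes with each control period).
- grab_frame(name): name is "scene" or "side" or "wrist"; returns the picture (384x512x3 uint8, red, green, blue); there is no depth.
- camera_model(name): a dict with "fx", "fy", "cx", "cy" (pixels), "dist" ([k1, k2, p1, p2, k3] as OpenCV has them; the pictures are not rectified), "origin" and "rotation" of the camera in the world; the wrist camera has in their place "mount" (4x4, takes a point from camera to tool coordinates, whose origin is the TCP and whose axes are the flange's). Camera axes: x right, y up, looking along -z (the intrinsics and any distortion apply to the point x, -y, -z); pixel columns grow to the right and rows downward; lengths in mm; the calibration is good to about 2 mm. A picture is of the moment at which its call begins: read the wrist's pose just before it. camera_model takes no time and is no camera call.
- workorder.job_done(): hands the job in; it is judged then, once.
The state is a dict: "time_s": time; "qpos": joint angles; "qvel": joint speeds; "effort": joint torques, N m; "ee_pos": TCP position; "ee_rot": TCP orientation; "force": force on the tool from outside, world axes, zero at the start; "torque": the same for the moment, N m; "gripper_width": finger opening in mm; "gripper_force": force on a finger pad.
Only numpy, scipy, OpenCV 4.12 (cv2) and the standard library are available. Lean on these libraries where they do the work, as an engineer would, in place of code of your own. Each camera call takes 0.05 s, during which the arm holds its last target. There are 200 camera calls.

## Working session

There is one attempt and no reset: what is moved stays moved. The work goes in short steps, Python scripts to look and compute and a tool call to move; the robot and the scene stay as the last step left them, time stands still between calls to the robot, and variables do not carry over. Pictures are saved under pics/ and viewed, at most 10 in all, crops included, and the job is handed in when it is done.

Besides the shell and the picture viewer there is one more tool, called after "Request:" by a JSON object that holds its "op" and its "data", one argument or row to a line. carry_out: Moves the arm, as the interface text tells. Its arguments: {"type":"object","properties":{"commands":{"type":"array"},"force":{"type":"number"}},"required":["commands"]}

```bash
mkdir -p pics; ls; python3 - <<'E'
from workcell import state, grab_frame, camera_model
import cv2, numpy as np
s=state();print(s)
ims=[]
for n in("scene","side"):
    im=grab_frame(n);cv2.imwrite(f"pics/{n}0.png",im[:,:,::-1]);print(n,camera_model(n))
print(camera_model("wrist"))
E
```

```text
pics
{'time_s': 0.0, 'qpos': array([-1.14566275e+00,  1.83508763e+01,  8.97062329e+01, -4.54875347e-04,
        7.20424778e+01, -1.14470562e+00]), 'qvel': array([-0.05223502,  0.01135012, -0.01713929, -0.02927372,  0.14016796,
        0.02294216]), 'effort': array([-5.01459035e-04, -4.12465632e+01, -2.31973493e+01,  7.28826877e-02,
        4.58198413e-02, -1.41870069e-04]), 'ee_pos': array([5.74502037e+02, 1.07270729e-02, 2.13129110e+02]), 'ee_rot': array([-1.79900424e+02, -1.55711646e-03,  8.99991821e+01]), 'force': array([-0.07596949,  0.4668445 , -0.48944724]), 'torque': array([-0.0345951 ,  0.00937191, -0.03467815]), 'gripper_force': 0.0, 'gripper_width': 91.60745307097862}
scene {'fx': 376.9804349753823, 'fy': 376.9804349753823, 'cx': 256.1427359795073, 'cy': 190.21919581445272, 'dist': array([0.03418937, 0.        , 0.        , 0.        , 0.        ]), 'origin': array([991.57218158, 312.7456327 , 614.99018368]), 'rotation': array([ 47.27336756,   0.27287238, 125.81547076])}
side {'fx': 346.9357309393245, 'fy': 346.9357309393245, 'cx': 252.6325555859118, 'cy': 194.05451581944527, 'dist': array([-0.0464535,  0.       ,  0.       ,  0.       ,  0.       ]), 'origin': array([ 330.81570339, -342.94572882,  578.65510654]), 'rotation': array([ 42.02643461,  -0.81289799, -34.99998838])}
{'fx': 283.78789853505447, 'fy': 283.78789853505447, 'cx': 251.1083224269294, 'cy': 191.1093305850907, 'dist': array([-0.05838937,  0.        ,  0.        ,  0.        ,  0.        ]), 'mount': array([[-1.19643309e-03,  9.63876965e-01,  2.66345198e-01,
         7.43846574e+01],
       [ 9.99998579e-01,  8.36807482e-04,  1.46370927e-03,
        -4.85726170e-02],
       [ 1.18795600e-03,  2.66346571e-01, -9.63876596e-01,
        -1.72293662e+02],
       [ 0.00000000e+00,  0.00000000e+00,  0.00000000e+00,
         1.00000000e+00]])}
```

View pics/scene0.png

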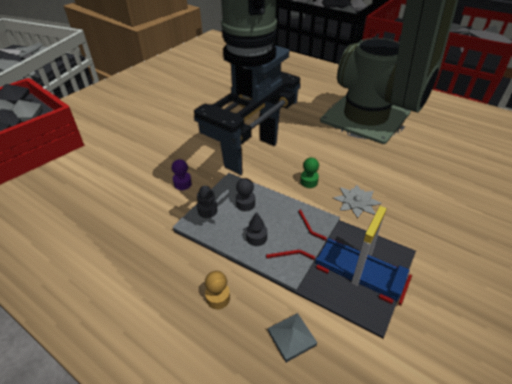

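View pics/side0.png

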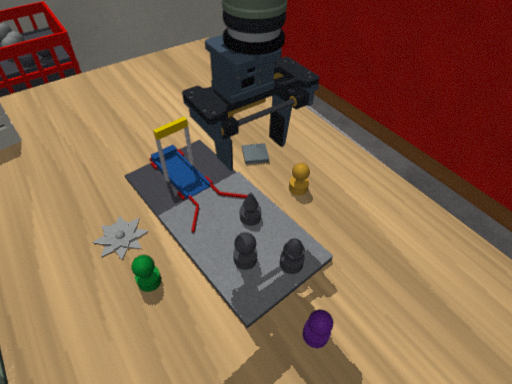

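The scene view shows the steel ball at (245,190), spear at (256,230), acorn at (206,202), and the yellow handle at (375,224). In the side view the ball is at (245,248), the spear at (250,208) and the acorn at (292,255). Green, purple and brass are separate. Next I'll enlarge these and measure.

```bash
cat > h.py <<'E'
import numpy as np, cv2
from scipy.spatial.transform import Rotation as R
from workcell import state, grab_frame, camera_model
def rpy(a): return R.from_euler('xyz',a,degrees=True).as_matrix()
def cam(n,s=None):
    c=camera_model(n);K=np.array([[c['fx'],0,c['cx']],[0,c['fy'],c['cy']],[0,0,1.]])
    if n=='wrist':
        M=np.array(c['mount']);Rt=rpy(s['ee_rot']);return K,np.array(c['dist']),np.array(s['ee_pos'])+Rt@M[:3,3],Rt@M[:3,:3]
    return K,np.array(c['dist']),np.array(c['origin']),rpy(c['rotation'])
def ray(C,px):
    u=cv2.undistortPoints(np.array(px,float).reshape(-1,1,2),C[0],C[1]).reshape(-1,2)
    return (C[3]@np.c_[u[:,0],-u[:,1],-np.ones(len(u))].T).T
def onz(C,px,z):
    d=ray(C,px);return C[2]+d*((z-C[2][2])/d[:,2])[:,None]
def tri(Cs,pxs):
    A=np.zeros((3,3));b=np.zeros(3)
    for C,p in zip(Cs,pxs):
        d=ray(C,[p])[0];d/=np.linalg.norm(d);P=np.eye(3)-np.outer(d,d);A+=P;b+=P@C[2]
    return np.linalg.solve(A,b)
def proj(C,X):
    x=(np.atleast_2d(X)-C[2])@C[3];x[:,1:]*=-1
    return cv2.projectPoints(x,np.zeros(3),np.zeros(3),C[0],C[1])[0].reshape(-1,2)
E
python3 - <<'E'
import cv2, numpy as np
a=cv2.imread('pics/scene0.png')[165:335,165:425];b=cv2.imread('pics/side0.png')[110:325,85:340]
cv2.imwrite('pics/a1.png',cv2.convertScaleAbs(cv2.resize(a,None,fx=3,fy=3,interpolation=cv2.INTER_CUBIC),alpha=1.6))
b=cv2.resize(b,None,fx=2.75,fy=2.75,interpolation=cv2.INTER_CUBIC);cv2.imwrite('pics/b1.png',cv2.convertScaleAbs(b,alpha=1.6))
E
```

```text
(no output)
```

View pics/a1.png

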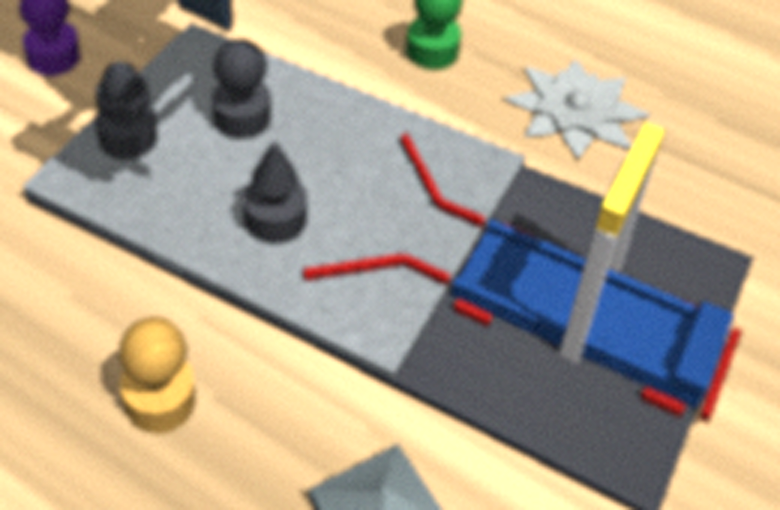

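View pics/b1.png

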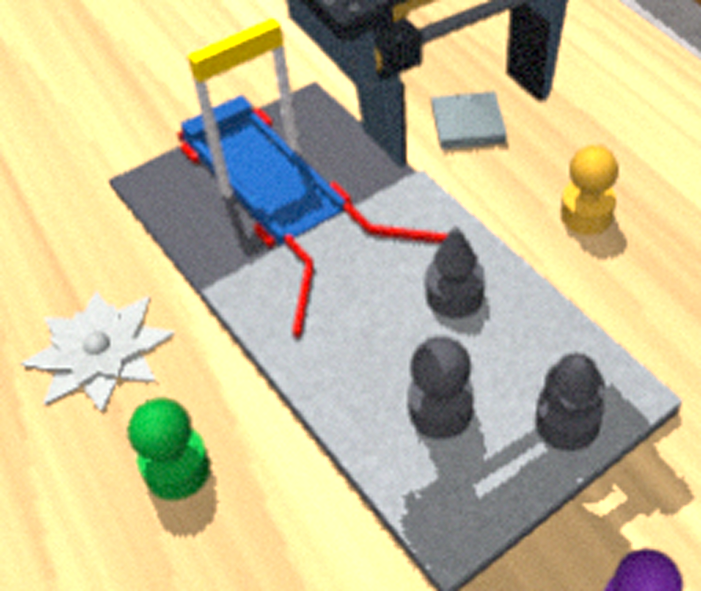

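The enlarged crops show these pixels. In the scene crop the grey corners are (193,27), (27,190), (523,158) and (398,371), the ball is at (239,68), and the spear tip is at (275,143). In the side crop the grey corners are (443,590), (680,408), (205,290) and (418,172), the ball is at (440,367), and the spear tip is at (457,230).

```bash
python3 - <<'E'
from h import *
np.set_printoptions(precision=1,suppress=True)
S,D=cam('scene'),cam('side')
a=lambda p:np.array(p)/3+165-1/3
b=lambda p:np.array(p)/2.75+[85-.3,110-.3]
# board corners: order (y-215 robot),( -215 far),(78 robot),(78 far),(end robot),(end far)
ca=[(193,27),(27,190),(523,158),(398,371),(751,258),(657,510)]
cb=[(443,590),(680,408),(205,290),(418,172),(110,182),(317,85)]
z=[17,17,17,17,8,8]
W=[]
for p,q,h in zip(ca,cb,z):
    A=onz(S,[a(p)],h)[0];B=onz(D,[b(q)],h)[0];t=tri([S,D],[a(p),b(q)]);print(A[:2],B[:2],t);W.append((A+B)[:2]/2)
W=np.array(W)
for sgn in(1,-1):
    L=np.array([(-105,-215),(105,-215),(-105,78),(105,78),(-105,241),(105,241)],float)*[sgn,1]
    H=L-L.mean(0);G=W-W.mean(0);U,_,Vt=np.linalg.svd(H.T@G);Rm=(U@Vt).T
    t=W.mean(0)-Rm@L.mean(0);r=W-(L@Rm.T+t)
    print('sgn',sgn,np.linalg.det(Rm))
    if np.linalg.det(Rm)>0: print('t',t,'yaw',np.degrees(np.arctan2(Rm[1,0],Rm[0,0])),'res',r); RR,T=Rm,t
np.savez('board.npz',R=RR,t=T)
for n,p,q,h in[('ball',(239,68),(440,367),71),('spear',(275,143),(457,230),91),('acorn',(122,65),(576,356),91),('handle',(633,180),(237,50),140),
   ('trayend',(0,0),(0,0),0)][:4]:
    t=tri([S,D],[a(p),b(q)]);A=onz(S,[a(p)],h)[0];B=onz(D,[b(q)],h)[0]
    print(n,t,A[:2],B[:2],'board',RR.T@((A+B)[:2]/2-T))
# colour centroids of collar z? bystanders/lookalikes
for n,p,q in[('brass',(152,350),(594,170)),('green',(438,5),(160,428)),('purple',(45,5),(645,580)),('rosette',(578,98),(96,342)),('cap',(395,448),(470,120))]:
    print(n,tri([S,D],[a(p),b(q)]))
E
```

```text
[ 458.4 -157.7] [ 454.  -161.5] [ 454.9 -160.5   13.3]
[ 664.4 -141.3] [ 658.1 -149.8] [ 661.3 -147.    10.4]
[434.2 128. ] [434.8 127.7] [434.6 127.8  17.1]
[638.  146.5] [636.2 143.4] [637.1 145.6  14.9]
[420.1 289.7] [419.4 287.7] [419.4 289.4   6.8]
[624.3 305.9] [626.7 301.4] [626.  304.5   7.4]
sgn 1 1.0000000000000007
t [541.8  58.8] yaw 4.523011366602021 res [[ 2.1  4.3]
 [-2.1  1.8]
 [ 3.6 -0.4]
 [-3.2  0.1]
 [ 1.7 -2.1]
 [-2.  -3.7]]
sgn -1 -1.0000000000000007
ball [522.  -59.6  70.8] [522.8 -60. ] [521.4 -59.1] board [ -28.9 -116.4]
spear [585.6  16.1  92.5] [583.7  15.8] [586.9  16.5] board [ 40.  -45.9]
acorn [ 586.4 -112.1   93.3] [ 584.5 -113.9] [ 587.7 -111.1] board [  30.7 -174.2]
handle [528.7 223.1 139.7] [528.4 223.4] [528.8 221.9] board [ -0.2 164.4]
brass [731.3  34.5  55.1]
green [358.   11.1  53.6]
purple [ 541.  -235.    58.3]
rosette [349.4 132.   12.7]
cap [696.3 168.4  30.3]
```

Request:
{"op": "carry_out", "data": {
  "commands": [
    [0,0,-1.5,25,-9,0,1],
    [0,0,-3,50,-18,0,1],
    [0,0,-4.5,75,-27,0,1],
    [0,0,-4.5,90,-33,0,1],
    [0,0,-4.5,98.7,-36.3,0,1],
    [0,0,-4.5,98.7,-36.3,0,1],
    [0,0,-4.5,98.7,-36.3,0,1],
    [0,0,-4.5,98.7,-36.3,0,1]
  ]
}}

```text
time_s: 0.9
ee_pos: [539.1, 97.9, 213.9]
ee_rot: [180.0, 0.0, 94.4]
force: [-0.4, 0.3, 0.5]
gripper_width: 91.3
gripper_force: 0.0
```

```bash
python3 - <<'E'
from h import *
import json
s=state();im=grab_frame('wrist')
json.dump({k:list(map(float,s[k])) for k in('ee_pos','ee_rot')},open('w1.json','w'));print(s['ee_pos'],s['ee_rot'],s['time_s'])
cv2.imwrite('pics/w1.png',im[:,:,::-1])
cv2.imwrite('pics/w1b.png',cv2.convertScaleAbs(cv2.resize(im[:,:,::-1],None,fx=1.5,fy=1.5,interpolation=cv2.INTER_CUBIC),alpha=1.5))
E
```

```text
[539.06708117  97.90325565 213.9089549 ] [1.79990244e+02 2.36641444e-02 9.44402939e+01] 0.9
```

View pics/w1b.png

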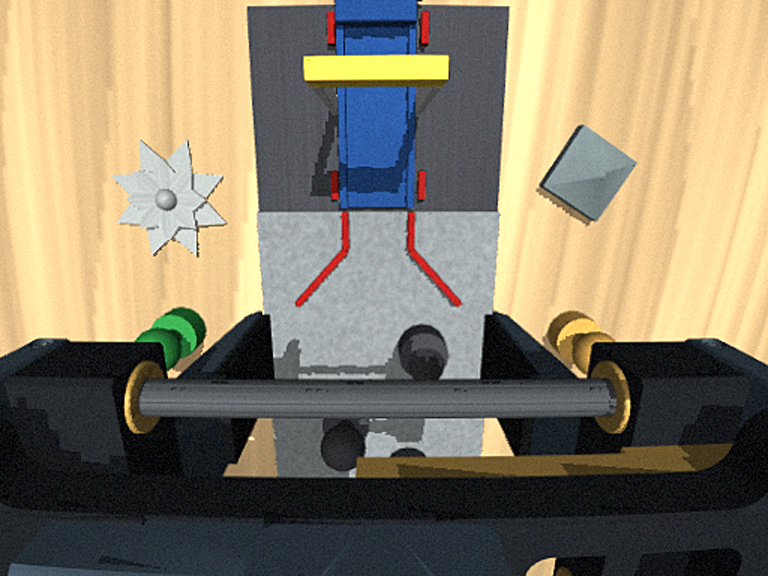

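The wrist view is aligned with the lane: the parallel rails are at columns 346 and 410 (rows 212–248), the handle is at (376,68), the grey edge is at row 211, and the spear is at (422,352). I'll refine the lane axis from the rails.

```bash
python3 - <<'E'
from h import *
import json
np.set_printoptions(precision=1,suppress=True)
s=json.load(open('w1.json'));C=cam('wrist',s);im=cv2.imread('pics/w1.png').astype(int)
B=np.load('board.npz');toB=lambda P:(P[:,:2]-B['t'])@B['R']
b,g,r=im[...,0],im[...,1],im[...,2]
red=(r>90)&(g<60)&(b<60);yel=(r>120)&(g>100)&(b<60);blu=(b>60)&(b>1.6*r)&(b>1.3*g)
for name,c0,c1 in(('L',215,245),('R',255,290)):
    for v0 in(143,150,157,162):
        u=np.where(red[v0,c0:c1])[0]+c0;print(name,v0,u.min(),u.max(),toB(onz(C,[(u.min(),v0),(u.max(),v0)],25)).ravel())
for v0 in (62,72,82,92,102,112,130):
    u=np.where(blu[v0])[0];print('blue',v0,u.min(),u.max(),toB(onz(C,[(u.min()-.5,v0),(u.max()+.5,v0)],24)).ravel())
v,u=np.where(yel);q=cv2.minAreaRect(np.c_[u,v].astype(np.float32));print('yel',q)
n,l,st,ce=cv2.connectedComponentsWithStats(yel.astype(np.uint8));k=1+st[1:,4].argmax();print(st[k])
x,y,w,h=st[k,:4]; 
print('yel top corners',toB(onz(C,[(x-.5,y),(x+w-.5,y),(x-.5,y+h-1),(x+w-.5,y+h-1)],150)))
for e in ((172,100),(167,200),(170,300),(172,130)): pass
for cu in(180,200,310,325):
    col=im[:,cu].sum(1)/3;d=np.diff(col[130:150]);v=130+d.argmax();print('edge78',cu,v,toB(onz(C,[(cu,v+.5)],17)))
print('spear tip guess',toB(onz(C,[(423/1.5,340/1.5)],91)))
E
```

```text
L 143 228 231 [-29.3  76.9 -25.5  76.9]
L 150 228 232 [-29.5  68.1 -24.4  68.1]
L 157 228 232 [-29.7  59.1 -24.6  59.1]
L 162 228 232 [-29.9  52.7 -24.7  52.6]
R 143 273 276 [27.5 76.8 31.3 76.8]
R 150 272 275 [26.4 67.9 30.2 67.9]
R 157 272 275 [26.6 59.  30.4 59. ]
R 162 272 275 [26.7 52.5 30.5 52.5]
blue 62 225 276 [-31.5 173.   30.3 172.8]
blue 72 225 275 [-31.8 161.7  29.3 161.5]
blue 82 226 275 [-30.8 150.2  29.5 150. ]
blue 92 226 276 [-31.1 138.6  30.9 138.5]
blue 102 226 276 [-31.4 126.9  31.1 126.7]
blue 112 227 276 [-30.4 115.   31.3 114.8]
blue 130 226 275 [-32.2  93.1  30.5  92.9]
yel ((250.5, 161.5), (249.0, 333.0), 90.0)
[390 225  18  20  51]
yel top corners [[125.3  16.2]
 [142.3  16. ]
 [127.9  -2.8]
 [145.3  -3. ]]
edge78 180 140 [[-92.1  79.7]]
edge78 200 140 [[-66.1  79.5]]
edge78 310 140 [[75.9 79.2]]
edge78 325 140 [[95.4 79.2]]
spear tip guess [[34.3 -9.4]]
```

The lane is centred at x≈+0.7 mm in my board frame, 50 mm wide as given, and the tray is centred at about -0.2 mm. I'll go down over the spear at board (40,-46).

Request:
{"op": "carry_out", "data": {
  "commands": [
    [0,0,0,-30,14,0,1],
    [0,0,0,-60,28,0,1],
    [0,0,0,-86,40,0,1],
    [0,0,0,-86,40,30,1],
    [0,0,0,-86,40,60,1],
    [0,0,0,-86,40,90,1],
    [0,0,0,-86,40,120,1],
    [0,0,0,-86,40,145,1],
    [0,0,0,-86,40,165,1],
    [0,0,0,-86,40,178,1],
    [0,0,0,-86,40,184,1],
    [0,0,0,-86,40,184,1],
    [0,0,0,-86,40,184,1]
  ],
  "force": 8
}}

```text
time_s: 2.25
ee_pos: [586.1, 16.0, 30.8]
ee_rot: [179.9, 0.0, 94.5]
force: [-0.3, -0.3, -0.4]
gripper_width: 91.7
gripper_force: 0.0
```

Request:
{"op": "carry_out", "data": {
  "commands": [
    [0,0,0,0,0,0,0.5],
    [0,0,0,0,0,0,0.2],
    [0,0,0,0,0,0,0],
    [0,0,0,0,0,0,-0.2],
    [0,0,0,0,0,0,-0.4],
    [0,0,0,0,0,0,-0.4],
    [0,0,0,0,0,0,-0.4]
  ],
  "force": 8
}}

```text
time_s: 2.95
ee_pos: [585.4, 16.1, 30.0]
ee_rot: [180.0, 0.0, 94.5]
force: [0.5, 0.4, 0.7]
gripper_width: 42.5
gripper_force: 8.0
```

```bash
python3 - <<'E'
from h import *
B=np.load('board.npz');s=state();print(s['ee_pos'],(s['ee_pos'][:2]-B['t'])@B['R'],s['gripper_width'],s['time_s'])
a=grab_frame('scene')[165:335,165:425,::-1];b=grab_frame('side')[110:325,85:340,::-1]
f=lambda i:cv2.resize(i,(390,300),interpolation=cv2.INTER_CUBIC)
cv2.imwrite('pics/g1.png',cv2.convertScaleAbs(np.hstack([f(a),f(b)]),alpha=1.5))
E
```

```text
[585.44921334  16.12040467  30.00923015] [ 40.16093099 -45.95089695] 42.54745301758226 2.95
```

View pics/g1.png

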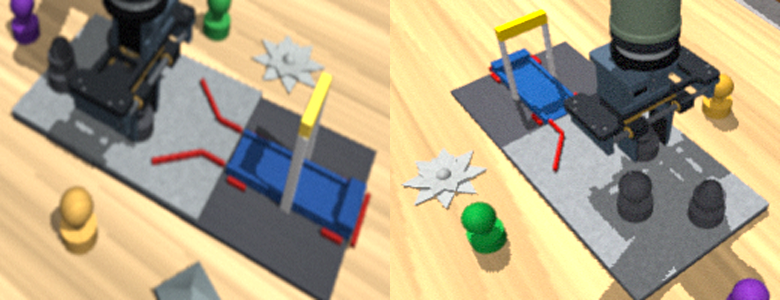

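Request:
{"op": "carry_out", "data": {
  "commands": [
    [0,0,0,4,-3,0,-0.4],
    [0,0,0,12,-8,0,-0.4],
    [0,0,0,23,-15,0,-0.4],
    [0,0,0,35,-23,0,-0.4],
    [0,0,0,47,-31,0,-0.4],
    [0,0,0,57,-37,0,-0.4],
    [0,0,0,66,-39.4,0,-0.4],
    [0,0,0,74,-39.4,0,-0.4],
    [0,0,0,82,-39.4,0,-0.4],
    [0,0,0,90,-39.4,0,-0.4],
    [0,0,0,96,-39.4,0,-0.4],
    [0,0,0,96,-39.4,0,-0.4]
  ]
}}

```text
time_s: 4.25
ee_pos: [538.8, 109.7, 30.0]
ee_rot: [180.0, -0.0, 94.5]
force: [1.0, 0.8, 0.8]
gripper_width: 43.1
gripper_force: 8.0
```

Request:
{"op": "carry_out", "data": {
  "commands": [
    [0,0,0,8,0,0,-0.4],
    [0,0,0,17,0,0,-0.4],
    [0,0,0,26,0,0,-0.4],
    [0,0,0,35,0,0,-0.4],
    [0,0,0,44,-0.3,0,-0.4],
    [0,0,0,51,-0.4,0,-0.4],
    [0,0,0,57,-0.4,0,-0.4],
    [0,0,0,57,-0.4,0,-0.4],
    [0,0,0,57,-0.4,0,-0.4]
  ]
}}

```text
time_s: 5.15
ee_pos: [533.5, 165.6, 29.8]
ee_rot: [-180.0, 0.0, 94.5]
force: [-0.1, -0.1, -0.2]
gripper_width: 42.6
gripper_force: 8.0
```

Request:
{"op": "carry_out", "data": {
  "commands": [
    [0,0,0,0,0,0,0],
    [0,0,0,0,0,0,0.5],
    [0,0,0,0,0,0,1],
    [0,0,0,0,0,0,1],
    [0,0,0,-20,0,-5,1],
    [0,0,0,-50,0,-35,1],
    [0,0,0,-85,0,-65,1],
    [0,0,0,-120,0,-85,1],
    [0,0,0,-155,-10,-85,1],
    [0,0,0,-190,-20,-85,1],
    [0,0,0,-215,-28,-85,1],
    [0,0,0,-223,-29.2,-80,1],
    [0,0,0,-223,-29.2,-60,1],
    [0,0,0,-223,-29.2,-35,1],
    [0,0,0,-223,-29.2,-15,1],
    [0,0,0,-223,-29.2,-3,1],
    [0,0,0,-223,-29.2,0,1],
    [0,0,0,-223,-29.2,0,0.5],
    [0,0,0,-223,-29.2,0,0.2],
    [0,0,0,-223,-29.2,0,-0.1]
  ]
}}

```text
time_s: 7.15
ee_pos: [522.8, -59.1, 30.9]
ee_rot: [179.9, 0.0, 94.5]
force: [-0.0, -0.0, -0.4]
gripper_width: 70.2
gripper_force: 0.0
```

Request:
{"op": "carry_out", "data": {
  "commands": [
    [0,0,0,0,0,0,-0.4],
    [0,0,0,0,0,0,-0.4],
    [0,0,0,0,0,0,-0.4]
  ]
}}

```text
time_s: 7.45
ee_pos: [522.2, -59.2, 30.2]
ee_rot: [180.0, 0.0, 94.5]
force: [-0.1, 0.6, 0.9]
gripper_width: 46.2
gripper_force: 0.0
```

```bash
python3 - <<'E'
from h import *
B=np.load('board.npz');s=state();print(s['ee_pos'],(s['ee_pos'][:2]-B['t'])@B['R'],s['gripper_width'],s['time_s'])
a=grab_frame('scene')[165:335,165:425,::-1];b=grab_frame('side')[110:325,85:340,::-1]
f=lambda i:cv2.resize(i,(390,300),interpolation=cv2.INTER_CUBIC)
cv2.imwrite('pics/g2.png',cv2.convertScaleAbs(np.hstack([f(a),f(b)]),alpha=1.5))
E
```

```text
[522.17178365 -59.1514977   30.2340681 ] [ -28.85533921 -115.99835831] 46.17720020875868 7.45
```

View pics/g2.png

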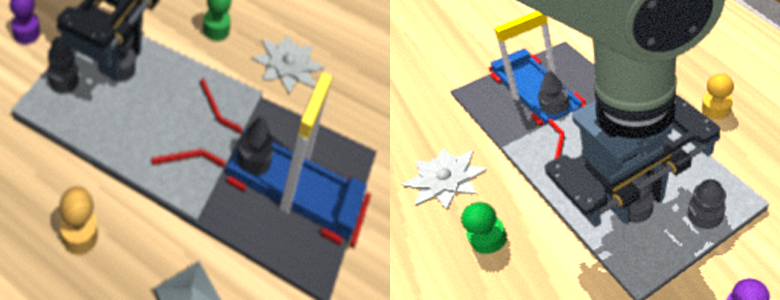

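The spear is standing in the tray's open end. Next I'll drag the ball.

Request:
{"op": "carry_out", "data": {
  "commands": [
    [0,0,0,0,0,0,-0.4],
    [0,0,0,0,0,0,-0.4],
    [0,0,0,4,1,0,-0.4],
    [0,0,0,13,3,0,-0.4],
    [0,0,0,25,6,0,-0.4],
    [0,0,0,37,9,0,-0.4],
    [0,0,0,49,12,0,-0.4],
    [0,0,0,61,15,0,-0.4],
    [0,0,0,73,18,0,-0.4],
    [0,0,0,85,21,0,-0.4],
    [0,0,0,97,24,0,-0.4],
    [0,0,0,109,27,0,-0.4],
    [0,0,0,119,29,0,-0.4],
    [0,0,0,129,29.6,0,-0.4],
    [0,0,0,139,29.6,0,-0.4],
    [0,0,0,149,29.6,0,-0.4],
    [0,0,0,158,29.6,0,-0.4],
    [0,0,0,166,29.6,0,-0.4],
    [0,0,0,170,29.6,0,-0.4],
    [0,0,0,170,29.6,0,-0.4]
  ]
}}

```text
time_s: 9.55
ee_pos: [538.3, 114.1, 30.1]
ee_rot: [180.0, -0.1, 94.5]
force: [-0.2, 0.1, 4.6]
gripper_width: 42.9
gripper_force: 8.0
```

Request:
{"op": "carry_out", "data": {
  "commands": [
    [0,0,0,5,0,0,-0.4],
    [0,0,0,11,0,0,-0.4],
    [0,0,0,17,0,0,-0.4],
    [0,0,0,23,0,0,-0.4],
    [0,0,0,29,0,0,-0.4],
    [0,0,0,35,-0.4,0,-0.4],
    [0,0,0,41,-0.4,0,-0.4],
    [0,0,0,47,-0.4,0,-0.4],
    [0,0,0,51,-0.4,0,-0.4],
    [0,0,0,53,-0.4,0,-0.4],
    [0,0,0,53,-0.4,0,-0.4],
    [0,0,0,53,-0.4,0,-0.4]
  ]
}}

```text
time_s: 10.75
ee_pos: [533.5, 165.6, 29.7]
ee_rot: [-180.0, -0.0, 94.5]
force: [0.6, 0.4, -1.2]
gripper_width: 42.6
gripper_force: 8.0
```

Request:
{"op": "carry_out", "data": {
  "commands": [
    [0,0,0,0,0,0,0],
    [0,0,0,0,0,0,0.5],
    [0,0,0,0,0,0,1],
    [0,0,0,0,0,0,1],
    [0,0,0,-20,0,-5,1],
    [0,0,0,-50,0,-35,1],
    [0,0,0,-85,0,-65,1],
    [0,0,0,-125,0,-85,1],
    [0,0,0,-165,10,-85,1],
    [0,0,0,-205,20,-85,1],
    [0,0,0,-245,28,-85,1],
    [0,0,0,-272,30.5,-85,1],
    [0,0,0,-281,30.5,-80,1],
    [0,0,0,-281,30.5,-60,1],
    [0,0,0,-281,30.5,-35,1],
    [0,0,0,-281,30.5,-15,1],
    [0,0,0,-281,30.5,-3,1],
    [0,0,0,-281,30.5,0,1],
    [0,0,0,-281,30.5,0,0.5],
    [0,0,0,-281,30.5,0,0.1]
  ]
}}

```text
time_s: 12.75
ee_pos: [586.9, -112.1, 30.9]
ee_rot: [179.9, 0.0, 94.5]
force: [-0.9, -1.1, -0.6]
gripper_width: 78.2
gripper_force: 0.0
```

Request:
{"op": "carry_out", "data": {
  "commands": [
    [0,0,0,0,0,0,-0.2],
    [0,0,0,0,0,0,-0.4],
    [0,0,0,0,0,0,-0.4],
    [0,0,0,0,0,0,-0.4],
    [0,0,0,0,0,0,-0.4]
  ]
}}

```text
time_s: 13.25
ee_pos: [586.2, -112.3, 30.2]
ee_rot: [180.0, 0.0, 94.5]
force: [-0.8, 0.1, 1.1]
gripper_width: 42.7
gripper_force: 8.0
```

```bash
python3 - <<'E'
from h import *
B=np.load('board.npz');s=state();print(s['ee_pos'],(s['ee_pos'][:2]-B['t'])@B['R'],s['gripper_width'],s['time_s'])
a=grab_frame('scene')[165:335,165:425,::-1];b=grab_frame('side')[110:325,85:340,::-1]
f=lambda i:cv2.resize(i,(390,300),interpolation=cv2.INTER_CUBIC)
cv2.imwrite('pics/g3.png',cv2.convertScaleAbs(np.hstack([f(a),f(b)]),alpha=1.5))
E
```

```text
[ 586.22816092 -112.26634415   30.18001487] [  30.81294107 -173.99924375] 42.73619913825525 13.25
```

View pics/g3.png

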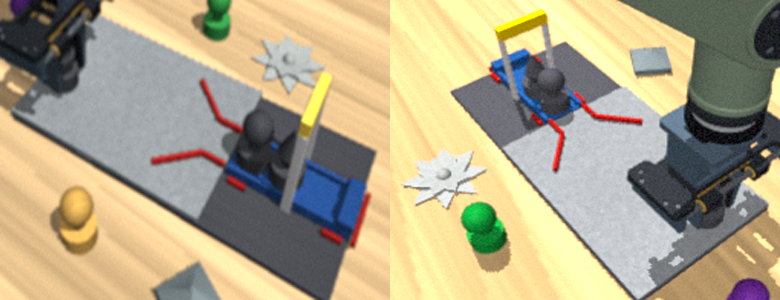

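Both the spear and the ball are on the tray. I'll drag the acorn.

Request:
{"op": "carry_out", "data": {
  "commands": [
    [0,0,0,5,-1,0,-0.4],
    [0,0,0,16,-3,0,-0.4],
    [0,0,0,29,-6,0,-0.4],
    [0,0,0,42,-9,0,-0.4],
    [0,0,0,55,-12,0,-0.4],
    [0,0,0,68,-15,0,-0.4],
    [0,0,0,81,-18,0,-0.4],
    [0,0,0,94,-21,0,-0.4],
    [0,0,0,107,-24,0,-0.4],
    [0,0,0,120,-27,0,-0.4],
    [0,0,0,133,-29,0,-0.4],
    [0,0,0,146,-30.1,0,-0.4],
    [0,0,0,159,-30.1,0,-0.4],
    [0,0,0,172,-30.1,0,-0.4],
    [0,0,0,185,-30.1,0,-0.4],
    [0,0,0,198,-30.1,0,-0.4],
    [0,0,0,209,-30.1,0,-0.4],
    [0,0,0,219,-30.1,0,-0.4],
    [0,0,0,228,-30.1,0,-0.4],
    [0,0,0,228,-30.1,0,-0.4]
  ]
}}

```text
time_s: 15.35
ee_pos: [538.0, 114.8, 30.1]
ee_rot: [180.0, -0.1, 94.5]
force: [-0.1, 1.9, 6.3]
gripper_width: 43.1
gripper_force: 8.0
```

Request:
{"op": "carry_out", "data": {
  "commands": [
    [0,0,0,5,0,0,-0.4],
    [0,0,0,11,0,0,-0.4],
    [0,0,0,17,0,0,-0.4],
    [0,0,0,23,0,0,-0.4],
    [0,0,0,29,0,0,-0.4],
    [0,0,0,35,-0.4,0,-0.4],
    [0,0,0,41,-0.4,0,-0.4],
    [0,0,0,47,-0.4,0,-0.4],
    [0,0,0,51,-0.4,0,-0.4],
    [0,0,0,53,-0.4,0,-0.4],
    [0,0,0,53,-0.4,0,-0.4],
    [0,0,0,53,-0.4,0,-0.4]
  ]
}}

```text
time_s: 16.55
ee_pos: [533.3, 165.7, 29.6]
ee_rot: [-180.0, -0.0, 94.5]
force: [-0.5, 0.1, -1.1]
gripper_width: 42.7
gripper_force: 8.0
```

Request:
{"op": "carry_out", "data": {
  "commands": [
    [0,0,0,0,0,0,0],
    [0,0,0,0,0,0,0.5],
    [0,0,0,0,0,0,1],
    [0,0,0,0,0,0,1],
    [0,0,0,-15,0,0,1],
    [0,0,0,-40,0,-15,1],
    [0,0,0,-67,0,-45,1],
    [0,0,0,-67,0,-85,1],
    [0,0,0,-67,0,-125,1],
    [0,0,0,-67,0,-165,1],
    [0,0,0,-67,0,-200,1],
    [0,0,0,-67,0,-220,1],
    [0,0,0,-67,0,-220,1],
    [0,0,0,-67,0,-220,1],
    [0,0,0,-67,0,-220,1]
  ]
}}

```text
time_s: 18.05
ee_pos: [538.0, 98.2, 248.2]
ee_rot: [-179.8, 0.0, 94.5]
force: [0.2, 1.2, -0.3]
gripper_width: 91.5
gripper_force: 0.0
```

```bash
python3 - <<'E'
from h import *
np.set_printoptions(precision=1,suppress=True)
s=state();I=grab_frame('wrist');print(s['ee_pos'],s['ee_rot'],s['time_s'])
S=grab_frame('scene');cv2.imwrite('pics/s4.png',S[:,:,::-1]);D=grab_frame('side');cv2.imwrite('pics/d4.png',D[:,:,::-1])
C=cam('wrist',s);B=np.load('board.npz');toB=lambda P:(P[:,:2]-B['t'])@B['R']
im=I[:,:,::-1].astype(int);b,g,r=im[...,0],im[...,1],im[...,2]
y=((r>110)&(g>90)&(b<60)).astype(np.uint8);y[200:]=0
n,l,st,ce=cv2.connectedComponentsWithStats(y);k=1+st[1:,4].argmax();print(st[k])
x0,y0,w,h=st[k,:4];print(toB(onz(C,[(x0-.5,y0-.5),(x0+w-.5,y0-.5),(x0+w-.5,y0+h-.5)],150)))
f=lambda i,w:cv2.resize(i,(w,300),interpolation=cv2.INTER_CUBIC)
c=np.hstack([f(I[0:200,150:350],300),f(S[210:310,300:420],240),f(D[120:220,140:240],250)])
cv2.imwrite('pics/w4.png',cv2.convertScaleAbs(c[:,:,::-1],alpha=1.6))
E
```

```text
[538.   98.2 248.2] [-179.8    0.    94.5] 18.05
[265  47  30  11  39]
[[ 10.5 171. ]
 [ 36.8 171.1]
 [ 37.1 162. ]]
```

View pics/w4.png

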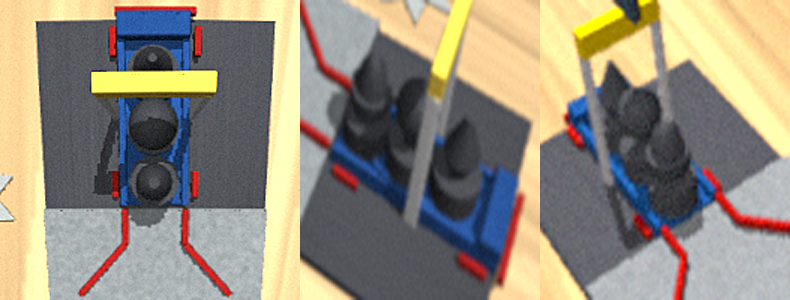

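All three stand in single file on the tray, with the handle centred at about (0.1,165). I'll go over the handle and turn 90°.

Request:
{"op": "carry_out", "data": {
  "commands": [
    [0,0,8,12,0,0,1],
    [0,0,16,26,0,0,1],
    [0,0,24,40,0,0,1],
    [0,0,32,54,0,0,1],
    [0,0,40,68,0,0,1],
    [0,0,48,82,0,0,1],
    [0,0,56,96,0,0,1],
    [0,0,64,108,0,0,1],
    [0,0,72,118,0,0,1],
    [0,0,80,123,0,0,1],
    [0,0,86,125,0,0,1],
    [0,0,90,125,0,0,1],
    [0,0,90,125,0,0,1],
    [0,0,90,125,0,0,1],
    [0,0,90,125,0,0,1]
  ]
}}

```text
time_s: 19.7
ee_pos: [529.0, 223.2, 249.6]
ee_rot: [180.0, 0.0, 4.6]
force: [0.5, -0.6, -0.1]
gripper_width: 91.2
gripper_force: 0.0
```

Request:
{"op": "carry_out", "data": {
  "commands": [
    [0,0,0,0,0,20,1],
    [0,0,0,0,0,45,1],
    [0,0,0,0,0,70,1],
    [0,0,0,0,0,95,1],
    [0,0,0,0,0,115,1],
    [0,0,0,0,0,125,1],
    [0,0,0,0,0,129,1],
    [0,0,0,0,0,129,1],
    [0,0,0,0,0,129,1]
  ]
}}

```text
time_s: 20.6
ee_pos: [529.8, 223.6, 122.0]
ee_rot: [-180.0, -0.1, 4.5]
force: [-0.0, 0.4, 0.1]
gripper_width: 91.2
gripper_force: 0.0
```

```bash
python3 - <<'E'
from h import *
np.set_printoptions(precision=1,suppress=True)
B=np.load('board.npz');s=state();print(s['ee_pos'],s['ee_rot'],(s['ee_pos'][:2]-B['t'])@B['R'],s['gripper_width'],s['time_s'])
I=grab_frame('side');J=grab_frame('scene')
f=lambda i:cv2.resize(i,(390,390),interpolation=cv2.INTER_CUBIC)
cv2.imwrite('pics/g5.png',cv2.convertScaleAbs(np.hstack([f(I[60:220,110:270]),f(J[170:330,290:450])])[:,:,::-1],alpha=1.5))
E
```

```text
[529.8 223.6 122. ] [-180.    -0.1    4.5] [  1.1 165.3] 91.22399117669168 20.6
```

View pics/g5.png

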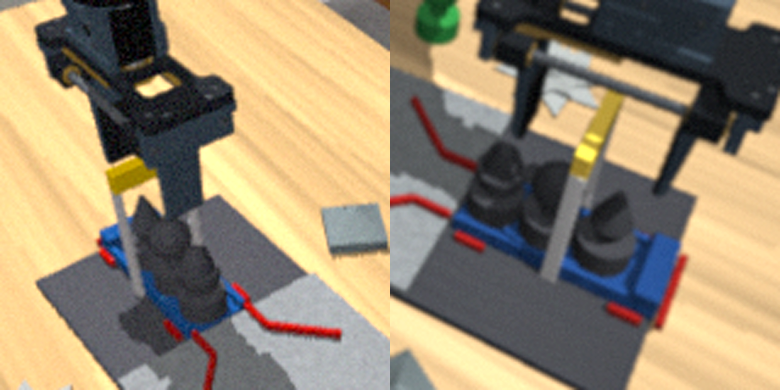

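The open fingers straddle the yellow bar, clear of the finials. I'll close on it gently, then grip firmly.

Request:
{"op": "carry_out", "data": {
  "commands": [
    [0,0,0,0,0,0,0.5],
    [0,0,0,0,0,0,0],
    [0,0,0,0,0,0,-0.3],
    [0,0,0,0,0,0,-0.45],
    [0,0,0,0,0,0,-0.55],
    [0,0,0,0,0,0,-0.62],
    [0,0,0,0,0,0,-0.68],
    [0,0,0,0,0,0,-0.74],
    [0,0,0,0,0,0,-0.8],
    [0,0,0,0,0,0,-0.9],
    [0,0,0,0,0,0,-1],
    [0,0,0,0,0,0,-1],
    [0,0,0,0,0,0,-1]
  ],
  "force": 12
}}

```text
time_s: 22.0
ee_pos: [529.2, 223.5, 120.9]
ee_rot: [-180.0, -0.0, 4.5]
force: [0.5, 1.2, -1.3]
gripper_width: 12.0
gripper_force: 12.0
```

Request:
{"op": "carry_out", "data": {
  "commands": [
    [0,0,0,0,0,0,-1],
    [0,0,0,0,0,0,-1],
    [0,0,0,0,0,0,-1],
    [0,0,0,0,0,0,-1]
  ],
  "force": 50
}}

```text
time_s: 22.4
ee_pos: [529.2, 223.5, 120.9]
ee_rot: [-180.0, -0.0, 4.5]
force: [0.8, 1.0, -1.7]
gripper_width: 12.1
gripper_force: 50.0
```

Request:
{"op": "carry_out", "data": {
  "commands": [
    [0,0,0,0,0,-0.5,-1],
    [0,0,0,0,0,-1.5,-1],
    [0,0,0,0,0,-3,-1],
    [0,0,0,0,0,-5,-1],
    [0,0,0,0,0,-7.5,-1],
    [0,0,0,0,0,-10,-1],
    [0,0,0,0,0,-13,-1],
    [0,0,0,0,0,-16,-1],
    [0,0,0,0,0,-19,-1],
    [0,0,0,0,0,-22,-1],
    [0,0,0,0,0,-25,-1],
    [0,0,0,0,0,-27,-1],
    [0,0,0,0,0,-28.5,-1],
    [0,0,0,0,0,-29.5,-1],
    [0,0,0,0,0,-30,-1],
    [0,0,0,0,0,-30,-1],
    [0,0,0,0,0,-30,-1]
  ]
}}

```text
time_s: 24.1
ee_pos: [529.1, 223.3, 150.9]
ee_rot: [180.0, 0.0, 4.5]
force: [0.3, 0.0, -5.8]
gripper_width: 11.7
gripper_force: 50.0
```

```bash
python3 - <<'E'
from h import *
np.set_printoptions(precision=1,suppress=True)
s=state();print(s['ee_pos'],s['ee_rot'],s['force'],s['torque'],s['gripper_width'])
# blue tray lower-edge tilt: in side and scene, compare blue mask fit now vs before
S,D=cam('scene'),cam('side')
for n,C,f0 in(('scene',S,'s4'),('side',D,'d4')):
    im=grab_frame(n);cv2.imwrite(f'pics/{n}6.png',im[:,:,::-1])
    for q in(cv2.imread(f'pics/{f0}.png').astype(int),im[:,:,::-1].astype(int)):
        b,g,r=q[...,0],q[...,1],q[...,2];m=((b>45)&(b>1.8*r)&(b>1.35*g)).astype(np.uint8)
        k,l,st,ce=cv2.connectedComponentsWithStats(m);print(n,st[1:,4][st[1:,4]>30],end=' ')
        v,u=np.where(m[:,:]);sel=(v>110)&(v<330)&(u>110)&(u<430);P=np.c_[u,v][sel].astype(np.float32)
        print(P.min(0),P.max(0),cv2.minAreaRect(P))
E
```

```text
[529.1 223.3 150.9] [180.    0.    4.5] [ 0.3  0.  -5.8] [0.1 0.1 0. ] 11.735308071361949
scene [270 780] [316. 245.] [408. 300.] ((362.3795471191406, 266.1201477050781), (90.99876403808594, 34.08042526245117), 24.842391967773438)
scene [312 822] [318. 236.] [412. 290.] ((364.7327880859375, 256.9569091796875), (92.96497344970703, 34.533599853515625), 23.198591232299805)
side [102 282] [151. 149.] [209. 198.] ((179.50103759765625, 170.9677734375), (62.28424072265625, 27.494434356689453), 46.84760665893555)
side [104 351] [149. 140.] [208. 190.] ((177.50001525878906, 162.00001525878906), (64.34671020507812, 28.991374969482422), 45.0)
```

Request:
{"op": "carry_out", "data": {
  "commands": [
    [0,0,0,0,0,-0.5,-1],
    [0,0,0,0,0,-2,-1],
    [0,0,0,0,0,-4,-1],
    [0,0,0,0,0,-7,-1],
    [0,0,0,0,0,-11,-1],
    [0,0,0,0,0,-15,-1],
    [0,0,0,0,0,-20,-1],
    [0,0,0,0,0,-25,-1],
    [0,0,0,0,0,-30,-1],
    [0,0,0,0,0,-35,-1],
    [0,0,0,0,0,-40,-1],
    [0,0,0,0,0,-45,-1],
    [0,0,0,0,0,-50,-1],
    [0,0,0,0,0,-55,-1],
    [0,0,0,0,0,-60,-1],
    [0,0,0,0,0,-64,-1],
    [0,0,0,0,0,-67,-1],
    [0,0,0,0,0,-69,-1],
    [0,0,0,0,0,-70,-1],
    [0,0,0,0,0,-70,-1]
  ]
}}

```text
time_s: 26.2
ee_pos: [529.1, 223.3, 221.0]
ee_rot: [180.0, -0.0, 4.5]
force: [-0.6, 0.4, -6.6]
gripper_width: 11.8
gripper_force: 50.0
```

Request:
{"op": "carry_out", "data": {
  "commands": [
    [0,0,0,0,0,0,-1],
    [0,0,0,0,0,0,-1],
    [0,0,0,0,0,0,-1],
    [0,0,0,0,0,0,-1],
    [0,0,0,0,0,0,-1]
  ]
}}

```text
time_s: 26.7
ee_pos: [529.1, 223.3, 220.9]
ee_rot: [180.0, -0.0, 4.5]
force: [0.5, 0.0, -6.9]
gripper_width: 11.3
gripper_force: 50.0
```

```bash
python3 - <<'E'
from h import *
np.set_printoptions(precision=1,suppress=True)
s=state();print(s['time_s'],s['ee_pos'],s['ee_rot'],s['force'],s['torque'],s['gripper_width'],np.abs(s['qvel']).max())
def mask(q):
    q=q.astype(int);b,g,r=q[...,0],q[...,1],q[...,2];return ((b>45)&(b>1.8*r)&(b>1.35*g))
for n,f0 in(('scene','s4'),('side','d4')):
    C=cam(n);im=grab_frame(n)[:,:,::-1];cv2.imwrite(f'pics/{n}7.png',im)
    E=[]
    for q in(cv2.imread(f'pics/{f0}.png'),im):
        v,u=np.where(mask(q));k=(v>80)&(v<330)&(u>110)&(u<440);P=np.c_[u,v][k].astype(float)
        # extremes along oblique directions
        E.append(np.array([P[(P@d)>=(P@d).max()-1].mean(0) for d in np.array([(-1,0),(1,0),(0,1),(0,-1)],float)]))
    X=onz(C,E[0],20);X1=X+[0,0,100];print(n,'expected',proj(C,X1).ravel(),'seen',E[1].ravel());print((proj(C,X+[0,0,101])-proj(C,X1))[0])
E
```

```text
26.7 [529.1 223.3 220.9] [180.   -0.    4.5] [ 0.5  0.  -6.9] [ 0.1  0.1 -0. ] 11.339498136850422 0.09783829354474359
scene expected [322.6 224.9 422.8 235.2 411.2 265.  354.6 210.6] seen [321.9 226.1 422.4 236.5 409.3 265.2 356.  212. ]
[ 0.1 -0.4]
side expected [142.8 122.5 204.3 149.8 179.9 163.2 155.2 115.4] seen [142.8 121.2 205.4 150.7 181.8 165.2 151.8 116.8]
[-0.1 -0.4]
```

```bash
python3 -c "
from workcell import workorder
print(workorder.job_done())"
```

```text
the job is handed in; nothing more can be done
None
```

I handed the job in at 26.7 s: the three steel finials were slid into the tray, and the arm is holding it about 10 cm up, steady and close to level (within about 0.035 rad by my camera check); the hand-in returned no verdict.

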